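Log a vial block with the label reader, then raise it on the cam lift and hold it up

TASK

Pick up the hand-held label reader from its rubber mat and hold it still and level for a good second with its window centred a few centimetres above the bar label on the vial block in the lift, the reader's length in line with the label's length; then lay the reader flat back on the mat and let go of it. Next swing the lift's cam lever up until it stands upright, where the cam lifts the block highest, and finish while still holding the lever there with the fingers: it springs back if let go and lowers the block again if taken past upright. Leave everything else on the bench where it stands.

Things in the scene. Friction and masses are not known exactly. Their poses are not given: they have to be found in the camera images.
- reader_center (a point): Hand-held label reader, a rigid grey and white plastic bar lying flat on the mat, 0.16 kg. This point is half-way up the middle of its grip part, 18 mm above its underside; z up, x along the reader towards its wider head. Grip part 100 mm long (x from -75 to +25 mm from here), 34 mm wide in y, 36 mm high: grasp it across y. Head 45 mm long (x +25 to +70), 52 mm wide, 36 mm high.
- reader_window (a point): Centre of the reading window (dark strip across the reader) in the underside of the reader's head, facing straight down: 48 mm along x and 18 mm below reader_center. Same axes.
- mat: Flat black rubber mat fixed to the bench, 220 x 150 x 3 mm (x, y, z), the reader's resting place. Origin at the centre of its underside, on the bench; the reader starts on it.
- lift: Sample lift, fixed to the bench: base plate 150 x 190 mm (x, y), side plates up to 115 mm high, a carriage with a vial block on top. Origin at the centre of the underside of the base; its x axis points away from the lever side, z up. The lever is on its -x side (towards the robot).
- label (a point): Centre of the paper label with dark bars, 76 mm (x) by 40 mm (y), lying face up in the middle of the top of the vial block, between two double rows of vial caps that rise 9 mm above the label. x along the label's length (the lift's x), z up. About 128 mm above the bench when the lift is down; rises with the block.
- lift_carriage (a joint): Height of the carriage with vial block, m: about 0 when down, 0.018 at the highest point of the cam. Driven only by the lever.
- cam_lever (a joint): Angle of the cam lever, rad. At 0 the lever points to the lift's -y side, 10 degrees above level; growing, it swings up about the lift's x direction; at 1.396 it stands upright and the block is highest (0.018 m); beyond that the block sinks again, to the stop at 2.2. It starts between 0 and 0.3. A spring (0.35 N m/rad) pulls it towards 0 against friction of 0.2 N m: it takes about 6 N at the handle to bring it upright; let go, it falls back.
- lever_pivot (a point): Point on the lever's fixed pivot axis, level with the middle of the handle: 125 mm in front (-x) of the lift's origin, 60 mm above the bench. The pivot axis runs along the lift's x. The middle of the handle moves about this point on a circle of 110 mm radius in the lift's y-z plane.
- lever_grip (a point): Middle of the lever's handle, a black round bar 18 mm in diameter and 60 mm long that lies level along the lift's x and sticks out to the lift's -x side from the end of the lever arm (flat steel bar, starting 31 mm from this point towards the lift). The bar is a sleeve that spins freely on the lever, so it can be pinched from above across the bar and carried round without turning the hand.
- bottle_a: Bystander: amber bottle, 60 mm diameter, 140 mm high. Origin: centre of its underside.
- beaker: Bystander: glass beaker, 68 mm diameter, 90 mm high. Origin: centre of its underside.
- bottle_b: Bystander: white jar, 66 mm diameter, 120 mm high. Origin: centre of its underside.
- tip_box: Bystander: box of pipette tips, 85 x 120 x 60 mm. Origin: centre of its underside.
- vial: Bystander: small amber vial, 28 mm diameter, 45 mm high. Origin: centre of its underside.
- spatula: Bystander: steel spatula lying on the bench, 180 mm long.
- timer: Bystander: white bench timer, 50 x 70 x 22 mm. Origin: centre of its underside.
Mind the look-alikes: they are no part of the job. Leave any pink, turquoise or yellow look-alike of the part that bears reader_center alone.

How it is judged:
By the outcome, as a careful person would: the job done as asked, in the order asked, and still so for the second after the job is handed in, while the arm keeps its last pose, push and grip.
It also fails if it takes over 66 s, if anything falls off the work surface, if the arm or the gripper's body presses on something with over 40 N, if the wrist force passes 120 N, or if a joint passes its speed limit or range.

ROBOT

A 6-joint arm with a two-finger parallel gripper is mounted at the origin on the work surface. World frame = base frame: x ahead of the robot, y to its left, z up, the work surface at z = 0. Lengths are in m, angles in rad, forces in N, time in s.
With the tool pointing down it reaches from about 0.3 to 1 m from the base axis. Payload 5.1 kg.
Tool frame: the origin (TCP) lies midway between the tips of the shut fingers; the grasp point (between the pads) lies 19 mm behind it; x points along the fingers, y is the direction in which the jaws open and shut, and the axes are right-handed (so a half turn about x gives the same grasp; the last joint's range is limited). The gripper opens to 95 mm and grips with 3 to 60 N. Pads are 20 mm wide; open, the fingers measure 119 mm over their backs; the gripper's body (75 mm by 180 mm) begins 59 mm behind the grasp point.
Start: joints at [1.184, 0.124, 1.65, -0, 1.367, -0.083], TCP at [0.194, 0.62, 0.179] pointing down, gripper open.
Joint ranges: [-2.61, 2.61], [-1.02, 2.33], [0.03, 2.71], [-1.35, 4.49], [0.32, 2.68], [-2.91, 2.91]. Speed limits (rad/s): [2.57, 2.57, 3.14, 3.14, 3.14, 3.14].

INTERFACE

Orientations are given as a unit quaternion [w, x, y, z].
In Python, from station import * gives the robot as it stands. The module is installed in compiled form; this text tells all that it offers.
- The arm moves only by the shell command python3 -m creep 'ROWS' [FORCE]. ROWS is text: rows parted by semicolons, each of 7 numbers parted by spaces: the turn, a rotation vector about the tool's x, y, z in degrees, then the shift along the tool's x, y, z in m, then the opening, from -1 (shut) to 1 (fully open), so that 0 is half open. A call has 1 to 20 rows; each row shifts and turns the commanded pose from where the row before left it, along the tool's axes as they then stand; what a row does not reach is not made up. A row lasts 1/10 s, in which the tool goes at most 50 mm and 8.59 degrees, less where a joint would pass 70% of its speed; a pose out of reach is approached as far as the arm can. A call with a gripper value outside its range is refused whole. The fingers move at their own pace and stop on an object; FORCE is the grip in N (left out, the last holds). Time passes only in rows, so rows that do not move let the fingers close. It gives the time, the measured TCP pose, the force and the opening at its end, in the units of the state.
- get_obs(): the state, without advancing time (a new reading comes with each control period).
- capture(name): name is "side" or "top"; returns a dict with "image" (384x512x3 uint8, red, green, blue), "mtx" (3x3 intrinsics, pixels), "dist_coeffs" ([k1, k2, p1, p2, k3] as OpenCV has them; the pictures are not rectified), "rvec" (rotation vector, rad) and "tvec" (3), from world to camera coordinates, as OpenCV has them. Camera axes: x right, y down, z forward; pixel columns grow to the right and rows downward; lengths in m; the calibration is good to about 2 mm. A picture is of the moment at which its call begins. There is no depth.
- finish_job(): hands the job in, once; it reports no verdict.
The state is a dict: "t": time; "qpos": joint angles; "joint_velocities": joint speeds; "joint_torque": joint torques, N m; "eef_pos": TCP position; "tool_rot": TCP orientation; "contact_force": force on the tool from outside, world axes, zero at the start; "moment": the same for the moment, N m; "grip_width": finger opening in m.
Only numpy, scipy, OpenCV 4.12 (cv2) and the standard library are available. Lean on these libraries where they do the work, as an engineer would, in place of code of your own. Each camera call takes 0.05 s, during which the arm holds its last target.

## Working session

There is one attempt and no reset: what is moved stays moved. The work goes in short steps, Python scripts to look and compute and a shell command to move; the robot and the scene stay as the last step left them, time stands still between calls to the robot, and variables do not carry over. Pictures are saved under pics/ and viewed, and the job is handed in when it is done.

```bash
mkdir -p pics
python3 - <<'E'
from station import *
import cv2
print(get_obs())
for n in("side","top"):
    c=capture(n); cv2.imwrite(f"pics/{n}0.png",cv2.resize(c["image"][:,:,::-1],(800,600),interpolation=cv2.INTER_CUBIC))
    print(n,c["mtx"],c["dist_coeffs"],c["rvec"],c["tvec"])
E
```

```text
{'t': 0.0, 'qpos': array([ 1.18440055e+00,  1.24514894e-01,  1.65166375e+00, -4.66053654e-06,
        1.36752982e+00, -8.25963720e-02]), 'joint_velocities': array([ 0.00031135, -0.00040016,  0.00019134, -0.00100128,  0.00072663,
        0.00199228]), 'joint_torque': array([ 8.96416509e-05, -4.17607427e+01, -3.59932351e+01,  7.75234331e-02,
        4.91216616e-02, -1.75743585e-04]), 'eef_pos': array([0.19419878, 0.61955204, 0.17768687]), 'tool_rot': array([ 0.69879215,  0.10626839,  0.69913664, -0.1077243 ]), 'contact_force': array([-1.60333371,  0.14427985,  0.0448909 ]), 'moment': array([ 0.02747676, -0.0546272 , -0.00607743]), 'grip_width': 0.09491746616622111}
side [[404.65213875   0.         252.05597902]
 [  0.         404.65213875 195.00038358]
 [  0.           0.           1.        ]] [0.00495725 0.         0.         0.         0.        ] [ 0.3248145  -2.82943613  1.09941009] [0.56176156 0.19449058 1.1280389 ]
top [[404.61559745   0.         261.67757216]
 [  0.         404.61559745 187.03844444]
 [  0.           0.           1.        ]] [-0.0576963  0.         0.         0.         0.       ] [ 2.11805793 -2.10046969  0.22360986] [-0.06410647  0.59083158  1.18636059]
```

View pics/side0.png

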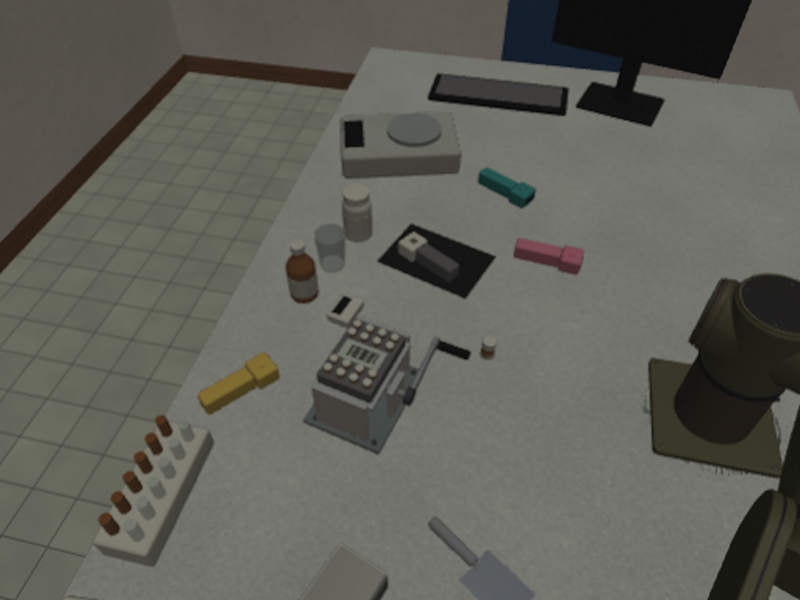

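View pics/top0.png

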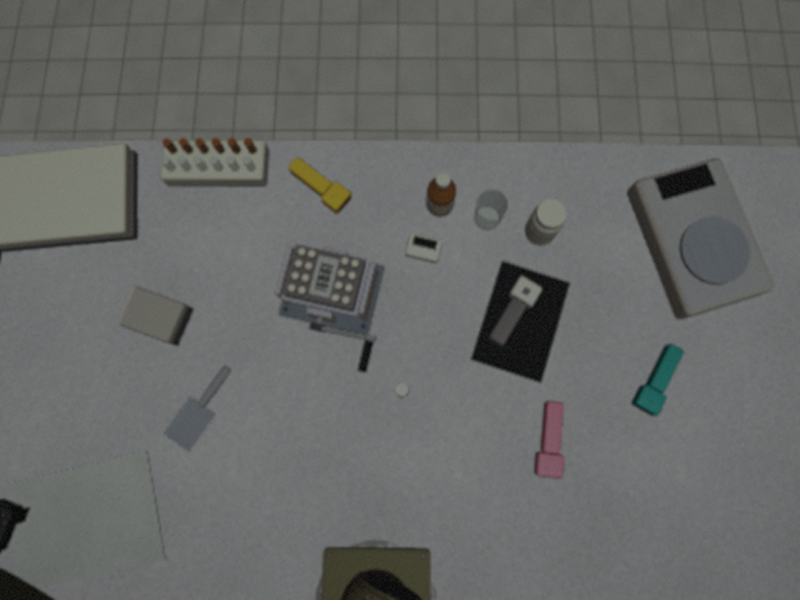

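The only candidates for the reader are these (pixels in the 800x600 views, top / side):
- grey and white bar on the black mat: (515,310) / (428,255)
- teal: (658,380) / (507,187)
- pink: (550,440) / (549,255)
- yellow: (320,185) / (238,382)

By the description I choose the grey and white one on the mat, and check it in close crops.

```bash
cat > h.py <<'E'
from station import *
import numpy as np, cv2
from scipy.spatial.transform import Rotation as R
def ray(c,uv):
    uv=np.array(uv,float).reshape(-1,1,2)
    n=cv2.undistortPoints(uv,c["mtx"],c["dist_coeffs"]).reshape(-1,2)
    Rm=cv2.Rodrigues(c["rvec"])[0]
    d=np.c_[n,np.ones(len(n))]@Rm
    o=-Rm.T@np.array(c["tvec"]).ravel()
    return o,d
def onz(c,uv,z):
    o,d=ray(c,uv); return o+d*((z-o[2])/d[:,2])[:,None]
def tri(c1,p1,c2,p2):
    o1,d1=ray(c1,p1);o2,d2=ray(c2,p2);out=[]
    for a,b in zip(d1,d2):
        a=a/np.linalg.norm(a);b=b/np.linalg.norm(b)
        s=np.linalg.lstsq(np.c_[a,-b],o2-o1,rcond=None)[0]
        x,y=o1+s[0]*a,o2+s[1]*b; out.append(np.r_[(x+y)/2,np.linalg.norm(x-y)])
    return np.array(out)
def proj(c,P): return cv2.projectPoints(np.array(P,float).reshape(-1,3),c["rvec"],c["tvec"],c["mtx"],c["dist_coeffs"])[0].reshape(-1,2)
def crop(c,u0,v0,w,h,name,k=8,gain=2.0):
    im=cv2.resize(c["image"][v0:v0+h,u0:u0+w,::-1],(w*k,h*k),interpolation=cv2.INTER_CUBIC)
    im=np.clip(im.astype(float)*gain,0,255).astype(np.uint8)
    for u in range((u0+9)//10*10,u0+w,10): 
        cv2.line(im,((u-u0)*k,0),((u-u0)*k,6),(0,255,255),1); cv2.putText(im,str(u),((u-u0)*k,16),0,.35,(0,255,255),1)
    for v in range((v0+9)//10*10,v0+h,10): 
        cv2.line(im,(0,(v-v0)*k),(6,(v-v0)*k),(0,255,255),1); cv2.putText(im,str(v),(8,(v-v0)*k+4),0,.35,(0,255,255),1)
    cv2.imwrite("pics/"+name,im)
E
python3 - <<'E'
from h import *
s=capture("side");t=capture("top")
import pickle;pickle.dump((s,t),open("c0.pkl","wb"))
crop(t,295,160,75,90,"t_mat.png",6); crop(s,235,140,90,52,"s_mat.png",8)
crop(t,170,145,90,98,"t_lift.png",6); crop(s,190,195,120,96,"s_lift.png",6)
E
cd pics; python3 -c "
import cv2,numpy as np
for o,a,b in (('mat','t_mat.png','s_mat.png'),('lift','t_lift.png','s_lift.png')):
    for x in (a,b): print(cv2.imread(x).shape)"
```

```text
(540, 450, 3)
(416, 720, 3)
(588, 540, 3)
(576, 720, 3)
```

View pics/t_mat.png

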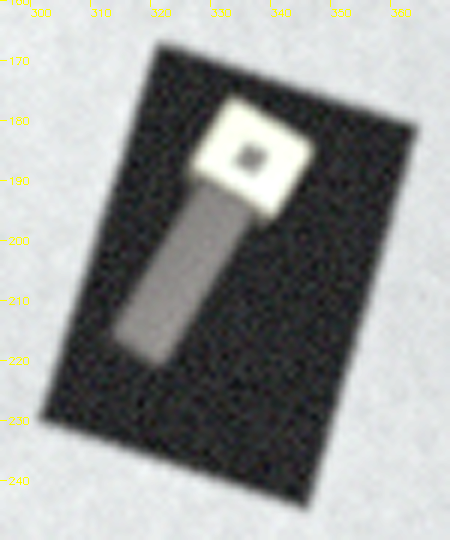

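View pics/s_mat.png

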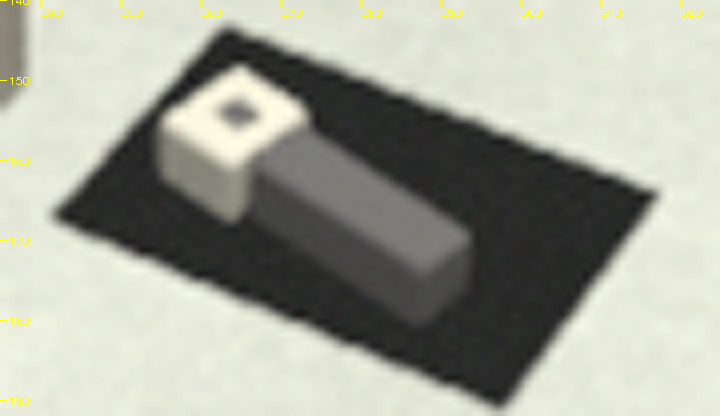

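View pics/t_lift.png

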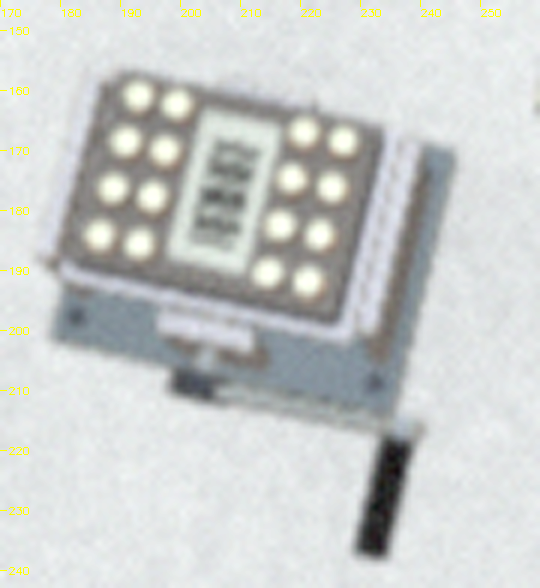

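View pics/s_lift.png

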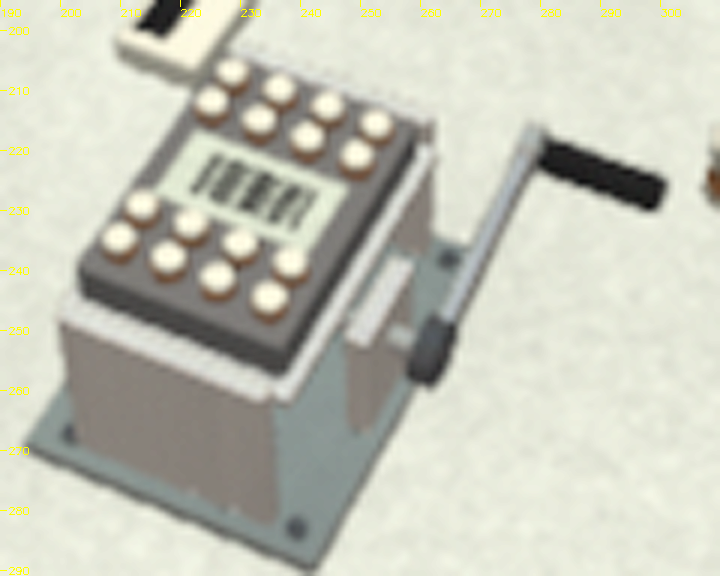

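```bash
cat > m.py <<'E'
from h import *
import pickle
s,t=pickle.load(open("c0.pkl","rb"))
np.set_printoptions(precision=4,suppress=True)
f=lambda L,u0,v0,k:[(u0+(x+.5)/k-.5,v0+(y+.5)/k-.5) for x,y in L]
T=lambda L:f(L,295,160,6); S=lambda L:f(L,235,140,8)
head=onz(t,T([(233,95),(316,150),(272,222),(188,170)]),.039); print("head t",head,head.mean(0))
headS=onz(s,S([(241,66),(308,115),(233,168),(160,120)]),.039); print("head s",headS,headS.mean(0))
gt=onz(t,T([(113,336),(160,370)]),.039); print("gripend t",gt)
gs=onz(s,S([(471,235),(420,275)]),.039); print("gripend s",gs)
for nm,h,g in(("t",head,gt),("s",headS,gs)):
    v=h.mean(0)-g.mean(0); print(nm,"len(122.5exp)",np.linalg.norm(v),"yaw",np.degrees(np.arctan2(v[1],v[0])),"center",g.mean(0)+v/np.linalg.norm(v)*.075)
m=onz(t,T([(160,44),(417,127),(307,507),(40,417)]),.003);print("mat",m.mean(0),m)
T=lambda L:f(L,170,145,6); S=lambda L:f(L,190,195,6)
L=tri(t,T([(200,106),(284,124),(247,274),(167,254)]),s,S([(160,195),(200,130),(349,185),(310,250)]));print("label",L,L.mean(0))
lt=onz(t,T([(200,106),(284,124),(247,274),(167,254)]),.129);v=lt[0]+lt[1]-lt[2]-lt[3];print("label t",lt.mean(0),np.degrees(np.arctan2(v[1],v[0])),np.linalg.norm(v)/2)
b=onz(s,S([(25,440),(310,572)]),.008);print("base",b)
H=tri(t,T([(398,440),(372,557)]),s,S([(540,155),(660,193)]));print("handle",H,H.mean(0))
v=H[0]-H[1];print(np.degrees(np.arctan2(v[1],v[0])),np.linalg.norm(v[:3]))
E
python3 m.py
```

```text
head t [[ 0.6361 -0.2865  0.039 ]
 [ 0.6067 -0.3295  0.039 ]
 [ 0.5679 -0.305   0.039 ]
 [ 0.5953 -0.2616  0.039 ]] [ 0.6015 -0.2956  0.039 ]
head s [[ 0.6076 -0.323   0.039 ]
 [ 0.573  -0.2982  0.039 ]
 [ 0.5973 -0.2584  0.039 ]
 [ 0.6341 -0.281   0.039 ]] [ 0.603  -0.2902  0.039 ]
gripend t [[ 0.5072 -0.2205  0.039 ]
 [ 0.4897 -0.2445  0.039 ]]
gripend s [[ 0.4931 -0.2405  0.039 ]
 [ 0.5095 -0.2127  0.039 ]]
t len(122.5exp) 0.1208686124647195 yaw -31.477067698394716 center [ 0.5624 -0.2717  0.039 ]
s len(122.5exp) 0.11992540303178975 yaw -32.012088343210266 center [ 0.5649 -0.2664  0.039 ]
mat [ 0.5481 -0.2896  0.003 ] [[ 0.6733 -0.2538  0.003 ]
 [ 0.628  -0.3929  0.003 ]
 [ 0.4224 -0.3258  0.003 ]
 [ 0.4689 -0.1857  0.003 ]]
label [[0.6481 0.1153 0.1292 0.0052]
 [0.641  0.0739 0.1261 0.0032]
 [0.5669 0.0896 0.1262 0.0001]
 [0.5754 0.1288 0.1278 0.0016]] [0.6078 0.1019 0.1273 0.0025]
label t [0.6087 0.1017 0.129 ] -10.828747971985267 0.07661995185474225
base [[0.7005 0.1776 0.008 ]
 [0.5562 0.2137 0.008 ]]
handle [[0.4928 0.0172 0.0801 0.0008]
 [0.4344 0.0286 0.0823 0.0013]] [0.4636 0.0229 0.0812 0.0011]
-11.107079072627284 0.05952729290026044
```

Top crop: a grey grip with a white head at px (337,186), lying on the black mat, so the choice is confirmed. The lever handle is at px (234,227), nearly at 0 rad, and the label is centred at px (207,176). Next I work out the moves.

```bash
cat > p.py <<'E'
import sys
from h import *
np.set_printoptions(precision=4,suppress=True)
def down(yaw):
    a=np.radians(yaw); z=np.array([np.cos(a),np.sin(a),0]); x=np.array([0,0,-1.]); return np.c_[x,np.cross(z,x),z]
def plan(p,yaw):
    o=get_obs(); q=o["tool_rot"]; A=R.from_quat([q[1],q[2],q[3],q[0]]).as_matrix()
    z=A[:,2]; print("t",o["t"],"tcp",o["eef_pos"],"yaw",np.degrees(np.arctan2(z[1],z[0])),"tilt",np.degrees(np.arccos(-A[2,0])),"F",o["contact_force"],"w",o["grip_width"])
    B=down(yaw); d=np.array(p)-o["eef_pos"]
    print("turn(tool,deg)",np.degrees(R.from_matrix(A.T@B).as_rotvec()),"shift old axes",A.T@d,"shift new axes",B.T@d)
if __name__=="__main__":
    a=[float(x) for x in sys.argv[1:]]; plan(a[:3],a[3])
E
python3 p.py 0.5635 -0.269 0.12 -31.7
python3 - <<'E'
from h import *
import pickle
s,t=pickle.load(open("c0.pkl","rb"))
k=.64
for n,p,z in(("jar",(548,207),.12),("beaker",(490,195),.09),("bottle",(442,182),.14),("vial",(402,390),.045),("timer",(424,248),.022)): print(n,onz(t,[(p[0]*k,p[1]*k)],z))
E
```

```text
t 0.2 tcp [0.1943 0.6198 0.1782] yaw -17.407269112854774 tilt 0.07686904518369422 F [-0.3991  0.5864 -0.0796] w 0.09525914214855502
turn(tool,deg) [14.2927  0.0046  0.0769] shift old axes [ 0.0591 -0.7376  0.6182] shift new axes [ 0.0582 -0.5622  0.7811]
jar [[ 0.75113733 -0.32881743  0.12      ]]
beaker [[ 0.78610431 -0.22006163  0.09      ]]
bottle [[ 0.79260027 -0.12133753  0.14      ]]
vial [[ 0.40081343 -0.0474156   0.045     ]]
timer [[ 0.69426376 -0.08970499  0.022     ]]
```

```bash
python3 -m creep '0 0 0 0 -0.02 0.017 1;0 0 0 0 -0.036 0.03 1;0 0 0 0 -0.038 0.032 1;0 0 0 0 -0.038 0.032 1;0 0 0 0 -0.038 0.032 1;0 0 0 0 -0.038 0.032 1;0 0 0 0 -0.038 0.032 1;0 0 0 0 -0.038 0.032 1;0 0 0 0 -0.038 0.032 1;0 0 0 0 -0.038 0.032 1;0 0 0 0 -0.038 0.032 1;0 0 0 0 -0.038 0.032 1;0 0 0 0 -0.038 0.032 1;0 0 0 0 -0.038 0.032 1;0 0 0 0 -0.038 0.032 1;0 0 0 0 -0.038 0.032 1;0 0 0 0 -0.038 0.032 1;0 0 0 0 -0.038 0.032 1;0 0 0 0 -0.038 0.032 1;0 0 0 0 -0.038 0.032 1' 30; python3 p.py 0.5635 -0.269 0.12 -31.7
```

```text
t: 2.2
eef_pos: [0.5679, -0.2743, 0.1786]
tool_rot: [0.699, 0.107, 0.699, -0.107]
contact_force: [0.3, 0.7, 0.4]
grip_width: 0.0948
t 2.2 tcp [ 0.5679 -0.2743  0.1786] yaw -17.435403560204044 tilt 0.020573526307767112 F [0.2781 0.7192 0.4225] w 0.0947700262522776
turn(tool,deg) [14.2646 -0.0149 -0.0143] shift old axes [ 0.0587  0.0037 -0.0058] shift new axes [ 0.0586  0.0022 -0.0065]
```

```bash
python3 -m creep '7.1 0 0 0 0 0 1;7.1 0 0 0 0 0 1;0 0 0 0.02 0.001 -0.003 1;0 0 0 0.02 0.001 -0.004 1;0 0 0 0.018 0 0 1;0 0 0 0 0 0 1;0 0 0 0 0 0 1' 30; python3 p.py 0.5635 -0.269 0.007 -31.7
python3 - <<'E'
from h import *
s=capture("side");t=capture("top")
crop(t,285,160,95,95,"t1.png",6); crop(s,235,130,90,65,"s1.png",8)
print(proj(s,get_obs()["eef_pos"]),proj(t,get_obs()["eef_pos"]))
E
```

```text
t: 2.9
eef_pos: [0.5625, -0.2668, 0.1208]
tool_rot: [0.68, 0.193, 0.681, -0.192]
contact_force: [-1.1, -0.3, -0.3]
grip_width: 0.095
t 2.9 tcp [ 0.5625 -0.2668  0.1208] yaw -31.60479442179581 tilt 0.04653977868958774 F [-1.1274 -0.3426 -0.2871] w 0.09500063607196427
turn(tool,deg) [ 0.0952 -0.0465  0.0018] shift old axes [ 0.1138 -0.0014  0.0021] shift new axes [ 0.1138 -0.0014  0.002 ]
[[274.95141281 141.1739856 ]] [[332.56310506 192.63327648]]
```

View pics/t1.png

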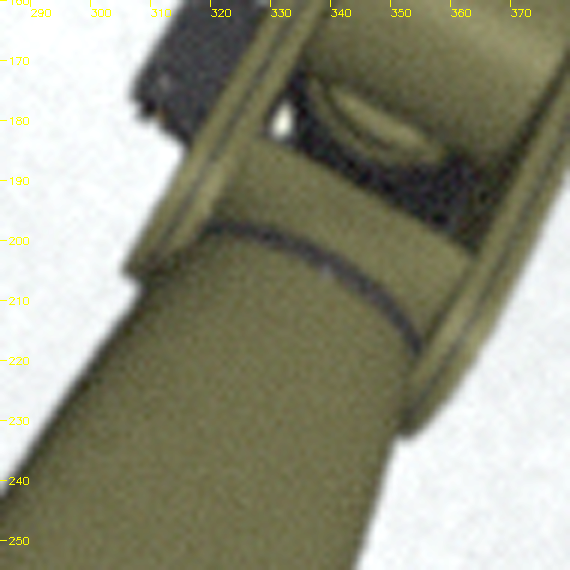

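View pics/s1.png

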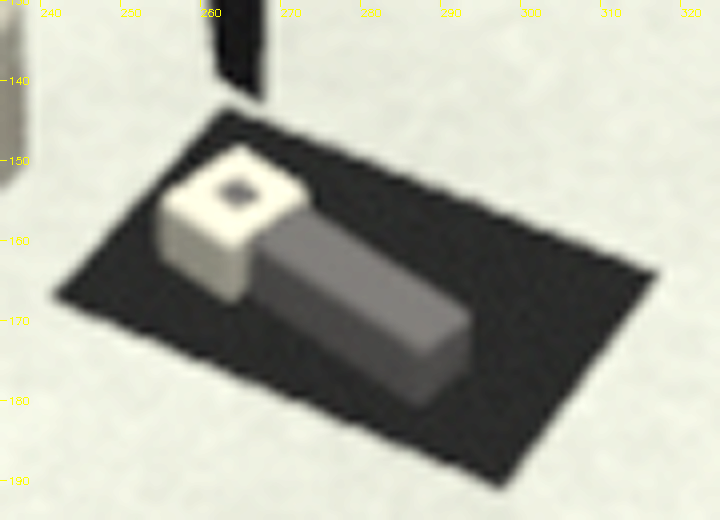

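Side view: one finger is visible at px (265,140) above the mat, and the reader is undisturbed. The top view is hidden by the arm. I descend and grip.

```bash
python3 -m creep '0 0 0 0.024 0 0 1;0 0 0 0.026 -0.001 0.002 1;0 0 0 0.026 0 0 1;0 0 0 0.02 0 0 1;0 0 0 0.012 0 0 1;0 0 0 0.006 0 0 1;0 0 0 0 0 0 1;0 0 0 0 0 0 -1;0 0 0 0 0 0 -1;0 0 0 0 0 0 -1;0 0 0 0 0 0 -1;0 0 0 0 0 0 -1;0 0 0 0 0 0 -1;0 0 0 0 0 0 -1;0 0 0 0 0 0 -1' 30; python3 p.py 0.5635 -0.269 0.007 -31.7
python3 - <<'E'
from h import *
s=capture("side")
crop(s,235,110,90,75,"s2.png",8)
E
```

```text
t: 4.5
eef_pos: [0.5638, -0.2687, 0.0069]
tool_rot: [0.68, 0.193, 0.68, -0.193]
contact_force: [-0.4, 0.3, -0.0]
grip_width: 0.0365
t 4.5 tcp [ 0.5638 -0.2687  0.0069] yaw -31.607084596360938 tilt 0.010257072012146411 F [-0.3591  0.3061 -0.0231] w 0.03646318472781832
turn(tool,deg) [ 0.0929 -0.0103 -0.0001] shift old axes [-0.0001 -0.0004 -0.0001] shift new axes [-0.0001 -0.0004 -0.0001]
```

View pics/s2.png

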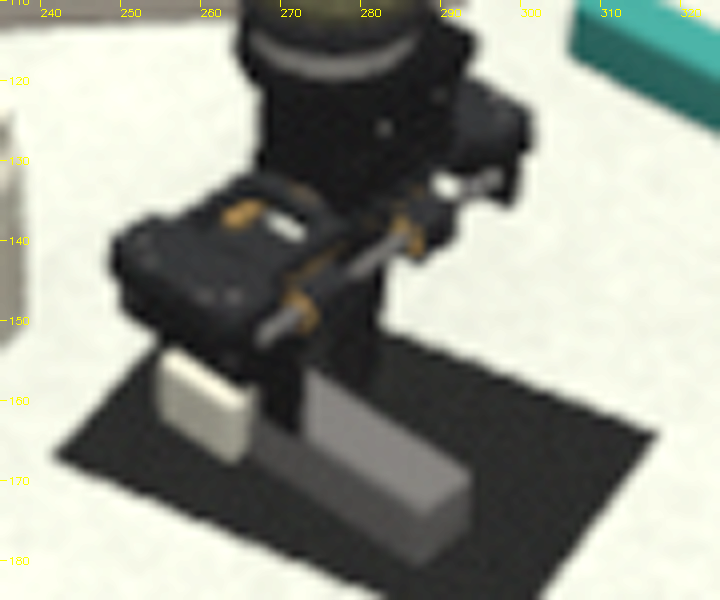

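```bash
python3 -m creep '0 0 0 0 0 0 -1;0 0 0 0 0 0 -1;0 0 0 -0.01 0 0 -1;0 0 0 -0.02 0 0 -1;0 0 0 -0.025 0 0 -1;0 0 0 -0.03 0 0 -1;0 0 0 -0.03 0 0 -1;0 0 0 -0.03 0 0 -1;0 0 0 -0.025 0 0 -1;0 0 0 -0.015 0 0 -1;0 0 0 -0.008 0 0 -1;-4 0 0 0 0 0 -1;-7 0 0 0 0 0 -1;-6.5 0 0 0 0 0 -1;-3 0 0 0 0 0 -1;0 0 0 0 0 0 -1' 35; python3 p.py 0.561 0.111 0.175 -11
```

```text
t: 6.15
eef_pos: [0.5632, -0.2684, 0.1985]
tool_rot: [0.703, 0.069, 0.705, -0.068]
contact_force: [-1.0, 0.3, 0.1]
grip_width: 0.0001
t 6.15 tcp [ 0.5632 -0.2684  0.1985] yaw -11.117274911467689 tilt 0.1419289527541722 F [-0.9983  0.2714  0.1068] w 0.00010892374700796815
turn(tool,deg) [-0.1173 -0.1338 -0.0473] shift old axes [ 0.024   0.3719 -0.0753] shift new axes [ 0.0235  0.372  -0.0746]
```

The gripper is shut at 0, so the reader was not held. I look.

Run:
```python
from h import *
s=capture("side");t=capture("top")
crop(s,225,90,110,100,"s3.png",6)
crop(t,285,150,95,100,"t3.png",6)
```

```text
(no output)
```

View pics/s3.png

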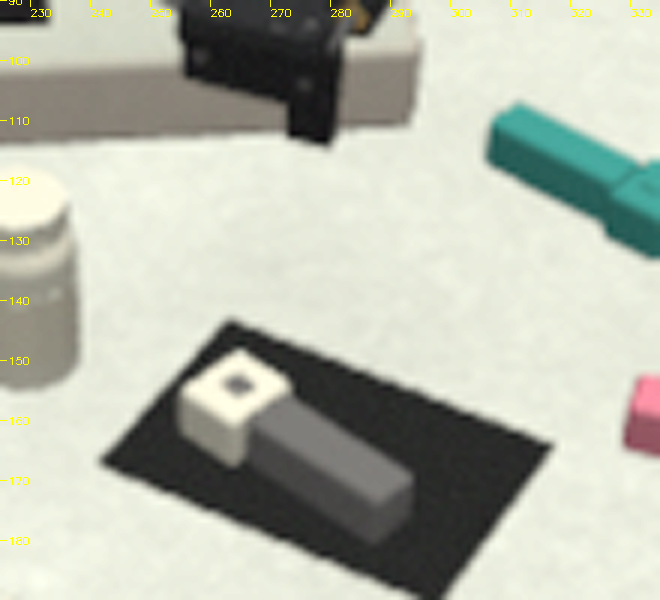

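View pics/t3.png

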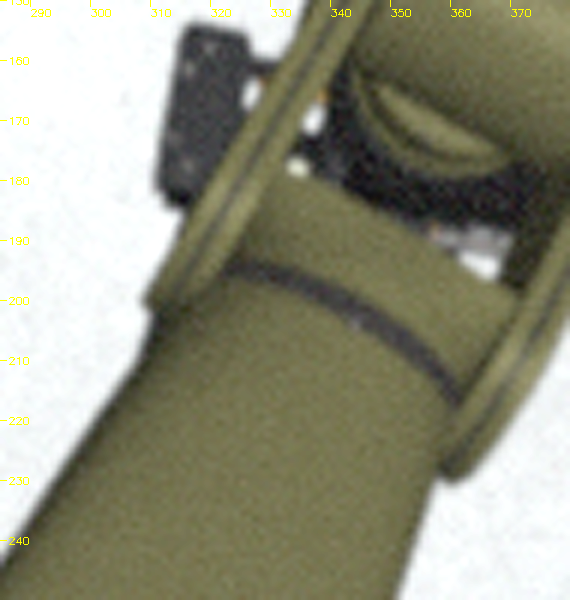

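Run:
```python
from h import *
import pickle
np.set_printoptions(precision=4,suppress=True)
s0,t0=pickle.load(open("c0.pkl","rb")); s=capture("side")
for c in(s0,s):
    im=c["image"].astype(int)
    sub=im[143:182,250:298]
    m=(sub.sum(2)>(3*55)).astype(np.uint8)
    h=(sub.min(2)>90).astype(np.uint8)
    n,l,st,ce=cv2.connectedComponentsWithStats(h);
    n2=np.argwhere(np.ones(1))
    d=np.abs(s["image"][145:180,250:298].astype(int)-s0["image"][145:180,250:298]).mean()
    print(st,ce,d)
d=np.abs(s["image"][140:190,240:320].astype(int)-s0["image"][140:190,240:320]).astype(np.uint8)
crop({"image":d},0,0,80,50,"d.png",8,4)
```

```text
[[   0    0   48   39 1344]
 [   0    0   12   13   86]
 [  16    0   32   13  215]
 [   6    6   17   12   98]
 [   0   29   24   10  129]] [[24.9077 21.3936]
 [ 3.6512  4.1163]
 [36.4977  3.8512]
 [13.8061 11.3776]
 [ 7.7674 35.0233]] 1.329563492063492
[[   0    0   48   39 1336]
 [   0    0   12   13   86]
 [  16    0   32   13  222]
 [   6    6   17   12   99]
 [   0   29   24   10  129]] [[24.8922 21.4835]
 [ 3.6512  4.1163]
 [36.2793  3.9054]
 [13.798  11.3838]
 [ 7.7674 35.0233]] 1.329563492063492
```

View pics/d.png

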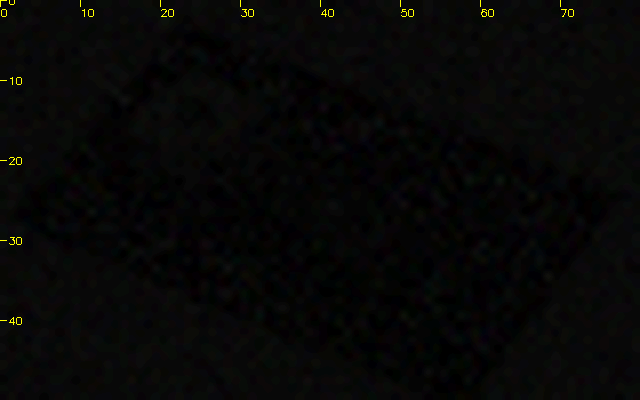

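The reader has not moved at all (the difference image is empty); I lifted before the fingers had closed on it. I go back down and allow more closing time.

```bash
python3 -m creep '4 0 0 0 0 0 1;7 0 0 0 0 0 1;6.5 0 0 0 0 0 1;3 0 0 0 0 0 1;0 0 0 0.01 0 0 1;0 0 0 0.02 0 0 1;0 0 0 0.02 0 0 1;0 0 0 0.02 0 0 1;0 0 0 0.01 0 0 1;0 0 0 0.01 0 0 1;0 0 0 0 0 0 1;0 0 0 0 0 0 1;0 0 0 0 0 0 1' 35; python3 p.py 0.5635 -0.2687 0.005 -31.7
```

```text
t: 7.6
eef_pos: [0.5646, -0.2692, 0.1112]
tool_rot: [0.681, 0.192, 0.68, -0.193]
contact_force: [-0.0, 0.0, 0.4]
grip_width: 0.0943
t 7.6 tcp [ 0.5646 -0.2692  0.1112] yaw -31.59850209492975 tilt 0.11780684838299048 F [-0.0192  0.0053  0.4286] w 0.09431875676109255
turn(tool,deg) [ 0.1015  0.1178 -0.0007] shift old axes [ 0.1062 -0.0001 -0.0014] shift new axes [ 0.1062 -0.0001 -0.0012]
```

```bash
python3 -m creep '0 0 0 0.024 0 -0.001 1;0 0 0 0.026 0 0 1;0 0 0 0.026 0 0 1;0 0 0 0.018 0 0 1;0 0 0 0.009 0 0 1;0 0 0 0.003 0 0 1;0 0 0 0 0 0 -1;0 0 0 0 0 0 -1;0 0 0 0 0 0 -1;0 0 0 0 0 0 -1;0 0 0 0 0 0 -1;0 0 0 0 0 0 -1;0 0 0 0 0 0 -1;0 0 0 0 0 0 -1;0 0 0 0 0 0 -1;0 0 0 0 0 0 -1' 35;python3 -m creep '0 0 0 0 0 0 -1;0 0 0 0 0 0 -1;0 0 0 0 0 0 -1;0 0 0 0 0 0 -1;0 0 0 0 0 0 -1'; python3 p.py 0.5635 -0.269 0.005 -31.7
```

```text
t: 9.2
eef_pos: [0.563, -0.2683, 0.0039]
tool_rot: [0.68, 0.193, 0.68, -0.193]
contact_force: [1.2, -0.6, -0.5]
grip_width: 0.0205
t: 9.7
eef_pos: [0.563, -0.2683, 0.004]
tool_rot: [0.68, 0.193, 0.68, -0.193]
contact_force: [-0.2, 0.5, 0.0]
grip_width: 0.0006
t 9.7 tcp [ 0.563  -0.2683  0.004 ] yaw -31.606210734913095 tilt 0.0042857905504201455 F [-0.2449  0.4825  0.0274] w 0.0005883532981486102
turn(tool,deg) [0.0938 0.0042 0.0009] shift old axes [-0.001  -0.0003  0.0008] shift new axes [-0.001  -0.0003  0.0008]
```

Run:
```python
from h import *
s=capture("side")
crop(s,235,115,90,75,"s4.png",8)
print(proj(s,get_obs()["eef_pos"]),proj(s,[[.5635,-.269,.039]]))
t=capture("top"); crop(t,285,150,95,100,"t4.png",6)
```

```text
[[273.8988794  167.70636405]] [[274.1441325  160.00382889]]
```

View pics/s4.png

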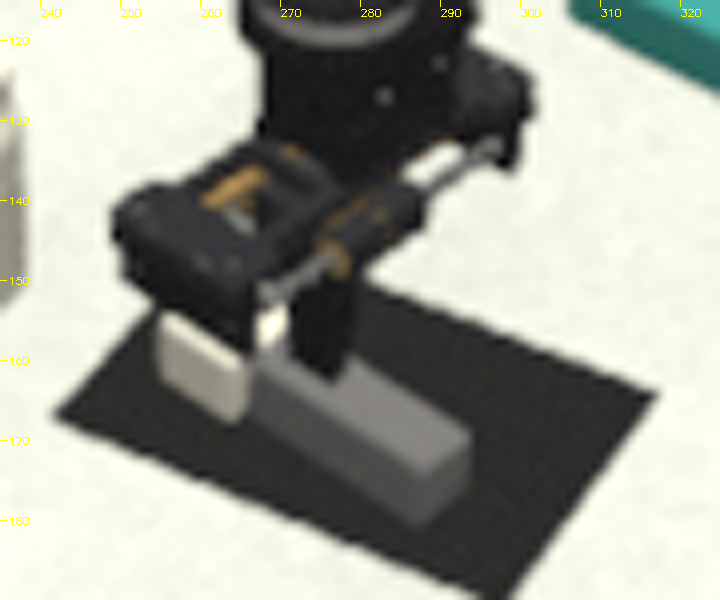

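View pics/t4.png

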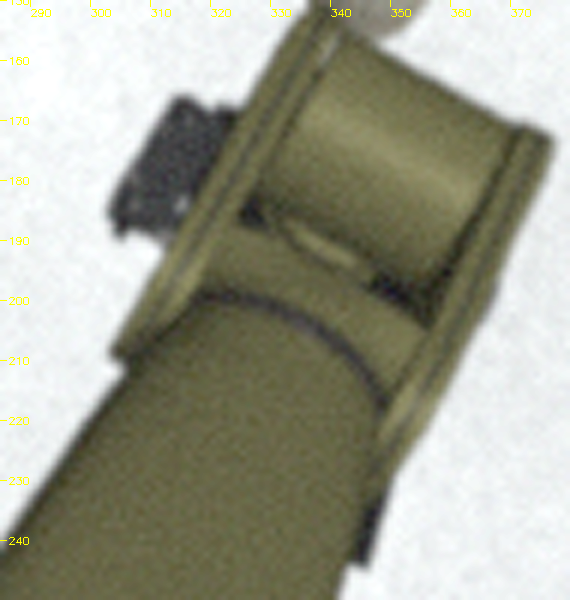

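Side view: the shut fingertips, at px (276,162), hover over the top of the grip, although the state says z=0.004 and that point projects to (274,168). I check the tip height against the camera.

Run:
```python
from h import *
np.set_printoptions(precision=3,suppress=True)
s=capture("side");t=capture("top")
print("s3 tip seen ~(277.5,113.5); pred",proj(s,[.5632,-.2684,.1985]), "if +36mm",proj(s,[.5632,-.2684,.2345]))
a=np.radians(58.4); j=np.array([np.cos(a),np.sin(a),0])
P=np.array([.5625,-.2668,.1208])
print("s1 open fingers",proj(s,[P+j*.0475,P+j*.0595,P-j*.0475,P-j*.0595]))
P=np.array([.563,-.2683,.004])
for z in (.004,.02,.03,.04,.05): print(z,proj(s,[P*[1,1,0]+[0,0,z]]))
print(get_obs()["qpos"])
```

```text
s3 tip seen ~(277.5,113.5); pred [[275.995 121.876]] if +36mm [[276.449 112.218]]
s1 open fingers [[265.025 148.67 ]
 [262.399 150.465]
 [285.022 135.01 ]
 [287.451 133.35 ]]
0.004 [[273.895 167.692]]
0.02 [[274.056 164.285]]
0.03 [[274.157 162.127]]
0.04 [[274.26  159.944]]
0.05 [[274.364 157.738]]
[-0.531  0.232  1.84  -0.     1.07  -1.55 ]
```

The images from three poses put the tips about 30–35 mm higher than the reported z; laterally they agree. The reported TCP height is therefore off. I rise, open, then descend step by step while watching force and picture.

```bash
python3 -m creep '0 0 0 -0.01 0 0 1;0 0 0 -0.01 0 0 1;0 0 0 0 0 0 1;0 0 0 0 0 0 1;0 0 0 0 0 0 1;0 0 0 0 0 0 1;0 0 0 0 0 0 1;0 0 0 0 0 0 1;0 0 0 0 0 0 1;0 0 0 0 0 0 1;0 0 0 0 0 0 1;0 0 0 0 0 0 1;0 0 0 0.01 0 0 1;0 0 0 0.01 0 0 1;0 0 0 0.01 0 0 1;0 0 0 0 0 0 1' 35; python3 p.py 0.5635 -0.269 0.005 -31.7
python3 - <<'E'
from h import *
s=capture("side")
crop(s,235,115,90,75,"s5.png",8)
a=np.radians(58.4); j=np.array([np.cos(a),np.sin(a),0])
P=get_obs()["eef_pos"]
for d in(0,.03,.035,.04): print(d,proj(s,[P+j*.0475+[0,0,d],P+j*.0595+[0,0,d],P-j*.0475+[0,0,d]]).round(1).tolist())
E
```

```text
t: 11.5
eef_pos: [0.5611, -0.2672, -0.009]
tool_rot: [0.679, 0.193, 0.682, -0.192]
contact_force: [-0.3, -0.4, -0.6]
grip_width: 0.0954
t 11.5 tcp [ 0.5611 -0.2672 -0.009 ] yaw -31.607787266172597 tilt 0.2726213973776868 F [-0.2653 -0.3507 -0.5535] w 0.09537641485945553
turn(tool,deg) [ 0.0922 -0.2726  0.0059] shift old axes [-0.014  -0.0003  0.0029] shift new axes [-0.014  -0.0003  0.003 ]
0 [[264.6, 177.3], [262.2, 179.1], [283.3, 163.7]]
0.03 [[264.8, 171.0], [262.3, 172.8], [283.7, 157.3]]
0.035 [[264.8, 169.9], [262.3, 171.7], [283.8, 156.2]]
0.04 [[264.8, 168.8], [262.3, 170.6], [283.9, 155.1]]
```

View pics/s5.png

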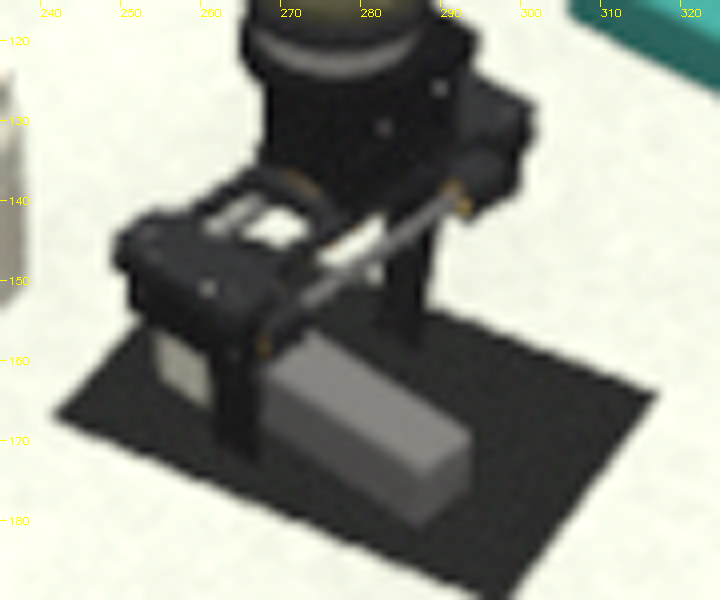

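```bash
python3 -m creep '0 0.2 0 0.004 0 0.001 1;0 0 0 0.004 0 0.001 1;0 0 0 0.004 0 0 1;0 0 0 0 0 0 1;0 0 0 0 0 0 1'; python3 p.py 0.5635 -0.269 -0.022 -31.7
python3 -m creep '0 0 0 0 0 0 -1;0 0 0 0 0 0 -1;0 0 0 0 0 0 -1;0 0 0 0 0 0 -1;0 0 0 0 0 0 -1;0 0 0 0 0 0 -1;0 0 0 0 0 0 -1;0 0 0 0 0 0 -1;0 0 0 0 0 0 -1;0 0 0 0 0 0 -1;0 0 0 0 0 0 -1;0 0 0 0 0 0 -1;0 0 0 0 0 0 -1' 35;python3 p.py 0.5635 -0.269 -0.022 -31.7
```

```text
t: 12.05
eef_pos: [0.5646, -0.2693, -0.0181]
tool_rot: [0.679, 0.193, 0.682, -0.192]
contact_force: [0.1, 0.2, 0.4]
grip_width: 0.0946
t 12.05 tcp [ 0.5646 -0.2693 -0.0181] yaw -31.606102809949927 tilt 0.21152990109289893 F [0.1076 0.232  0.3921] w 0.09464137320321322
turn(tool,deg) [ 0.0939 -0.2115  0.0035] shift old axes [ 0.0039 -0.0003 -0.0011] shift new axes [ 0.0039 -0.0003 -0.0011]
t: 13.35
eef_pos: [0.5646, -0.2694, -0.0181]
tool_rot: [0.679, 0.193, 0.682, -0.192]
contact_force: [-1.3, -0.5, 0.3]
grip_width: 0.034
t 13.35 tcp [ 0.5646 -0.2694 -0.0181] yaw -31.605565612158365 tilt 0.2010897863815984 F [-1.2654 -0.4792  0.265 ] w 0.033964604938418436
turn(tool,deg) [ 0.0945 -0.2008  0.0099] shift old axes [ 0.0039 -0.0003 -0.0011] shift new axes [ 0.0039 -0.0003 -0.0012]
```

Held at 34.0 mm. I lift it.

```bash
python3 -m creep '0 0 0 -0.01 0 0 -1;0 0 0 -0.02 0 0 -1;0 0 0 -0.025 0 0 -1;0 0 0 -0.03 0 0 -1;0 0 0 -0.03 0 0 -1;0 0 0 -0.03 0 0 -1;0 0 0 -0.025 0 0 -1;0 0 0 -0.015 0 0 -1;0 0 0 -0.01 0 0 -1;-4 0 0 0 0 0 -1;-7 0 0 0 0 0 -1;-6.6 0 0 0 0 0 -1;-3 0 0 0 0 0 -1;0 0 0 0 0 0 -1' 35; python3 p.py 0.561 0.111 0.16 -11
```

```text
t: 14.75
eef_pos: [0.5646, -0.2692, 0.1755]
tool_rot: [0.702, 0.069, 0.706, -0.067]
contact_force: [0.2, -0.4, -1.0]
grip_width: 0.0334
t 14.75 tcp [ 0.5646 -0.2692  0.1755] yaw -11.018767296579382 tilt 0.346356932919474 F [ 0.2166 -0.4251 -0.9804] w 0.03340339944184174
turn(tool,deg) [-0.0191 -0.3236 -0.1234] shift old axes [ 0.0168  0.3725 -0.0761] shift new axes [ 0.0155  0.3726 -0.076 ]
```

Held (33.4 mm). I go across to above the lift.

```bash
python3 -m creep '0 0 0 0 0.015 -0.003 -1;0 0 0 0 0.027 -0.006 -1;0 0 0 0 0.03 -0.006 -1;0 0 0 0 0.03 -0.006 -1;0 0 0 0 0.03 -0.006 -1;0 0 0 0 0.03 -0.006 -1;0 0 0 0 0.03 -0.006 -1;0 0 0 0 0.03 -0.006 -1;0 0 0 0 0.03 -0.006 -1;0 0 0 0 0.03 -0.006 -1;0 0 0 0 0.03 -0.006 -1;0 0 0 0 0.03 -0.006 -1;0 0 0 0 0.02 -0.005 -1;0 0 0 0 0.0105 -0.002 -1;0 0 0 0 0 0 -1;0 0 0 0 0 0 -1' 35; python3 p.py 0.561 0.111 0.145 -11
python3 - <<'E'
from h import *
import pickle
s=capture("side");t=capture("top");pickle.dump((s,t),open("c1.pkl","wb"))
crop(s,190,165,120,100,"s6.png",6)
crop(t,165,130,110,110,"t6.png",5)
E
```

```text
t: 16.35
eef_pos: [0.5615, 0.1103, 0.1774]
tool_rot: [0.703, 0.068, 0.705, -0.067]
contact_force: [0.5, 0.5, -1.7]
grip_width: 0.0337
t 16.35 tcp [0.5615 0.1103 0.1774] yaw -11.007030414066323 tilt 0.20784520944949775 F [ 0.5472  0.4826 -1.7296] w 0.033719674409202656
turn(tool,deg) [-0.0071 -0.2043 -0.0384] shift old axes [ 0.0324  0.0006 -0.0005] shift new axes [ 0.0324  0.0006 -0.0006]
```

View pics/s6.png

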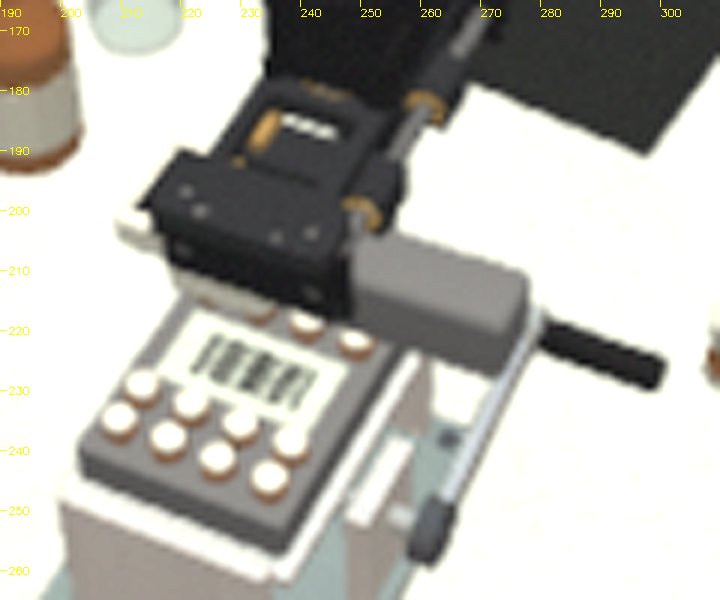

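View pics/t6.png

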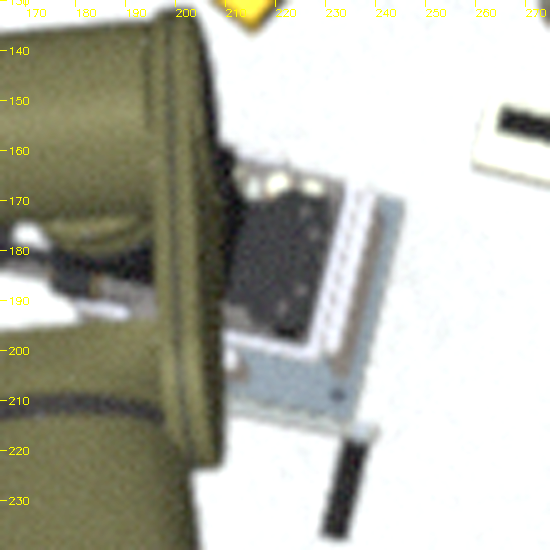

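```bash
cat > w.py <<'E'
from h import *
import pickle,sys
# predicted reader corners from tcp
def pred(c,tcp,yaw,off=0.021,dx=0):
    a=np.radians(yaw);x=np.array([np.cos(a),np.sin(a),0]);y=np.array([-x[1],x[0],0])
    p=np.array(tcp)*1.; w=p[2]+off; C=np.array([p[0],p[1],0])+x*dx
    pts=[C-x*.075+y*.017+[0,0,w],C-x*.075+y*.017+[0,0,w+.036],C-x*.075-y*.017+[0,0,w+.036],C+x*.07+y*.026+[0,0,w],C+x*.07+y*.026+[0,0,w+.036]]
    return proj(c,pts).round(1)
E
python3 - <<'E'
from w import *
s,t=pickle.load(open("c1.pkl","rb"))
for o in(0.011,.021,.031): print(o,pred(s,[.5615,.1103,.1774],-11,o).tolist())
E
```

```text
0.011 [[272.9, 231.4], [273.4, 222.1], [278.8, 211.9], [217.7, 215.2], [216.7, 205.8]]
0.021 [[273.1, 228.9], [273.6, 219.4], [279.0, 209.2], [217.4, 212.6], [216.4, 203.0]]
0.031 [[273.2, 226.3], [273.7, 216.6], [279.2, 206.4], [217.2, 210.0], [216.1, 200.3]]
```

Run:
```python
from w import *
s,t=pickle.load(open("c1.pkl","rb"))
a=np.radians(-11);x=np.array([np.cos(a),np.sin(a),0]);y=np.array([-x[1],x[0],0]);C=np.array([.5615,.1103,0]);w=.1984
for X in(.025,.07):
  for Y in(.026,-.026):
    for Z in(0,.036): 
        p=proj(s,C+x*X+y*Y+[0,0,w+Z])[0]; print(X,Y,Z,p.round(1),((p-[190,165])*6).round())
```

```text
0.025 0.026 0 [233.8 218.4] [263. 320.]
0.025 0.026 0.036 [233.2 208.8] [259. 263.]
0.025 -0.026 0 [242.8 203.8] [317. 233.]
0.025 -0.026 0.036 [242.5 194.1] [315. 175.]
0.07 0.026 0 [217.4 212.6] [165. 286.]
0.07 0.026 0.036 [216.4 203. ] [159. 228.]
0.07 -0.026 0 [226.9 198.4] [221. 200.]
0.07 -0.026 0.036 [226.1 188.7] [217. 142.]
```

Side view: the reader is over the block, with its rear bottom corner at px (272.8,228), matching the prediction to about 1 px. I lower it to the reading height.

```bash
python3 -m creep '0 0 0 0.01 0 0 -1;0 0 0 0.013 0 0 -1;0 0 0 0.01 0 0 -1;0 0 0 0 0 0 -1;0 0 0 0 0 0 -1' 35; python3 p.py 0.561 0.111 0.145 -11
python3 - <<'E'
from w import *
s=capture("side");pickle.dump(s,open("c2.pkl","wb"))
crop(s,205,185,85,60,"s7.png",9)
o=get_obs()
a=np.radians(-11);x=np.array([np.cos(a),np.sin(a),0]);y=np.array([-x[1],x[0],0]);C=o["eef_pos"]*[1,1,0];w=o["eef_pos"][2]+.021
for X,Y,Z in((.025,.026,0),(.07,.026,0),(.07,.026,.036),(-.075,.017,0),(-.075,.017,.036),(-.075,-.017,.036)):
        p=proj(s,C+x*X+y*Y+[0,0,w+Z])[0]; print(X,Y,Z,p.round(1),((p-[205,185])*9).round())
E
```

```text
t: 16.95
eef_pos: [0.5612, 0.1104, 0.1438]
tool_rot: [0.702, 0.068, 0.705, -0.067]
contact_force: [-0.3, 0.7, -0.8]
grip_width: 0.034
t 16.95 tcp [0.5612 0.1104 0.1438] yaw -11.019649249787163 tilt 0.2752726477683039 F [-0.2797  0.7216 -0.7827] w 0.03395758057906789
turn(tool,deg) [-0.0198 -0.2714 -0.0459] shift old axes [-0.0012  0.0005 -0.0003] shift new axes [-0.0012  0.0005 -0.0003]
0.025 0.026 0 [234.2 226.7] [263. 375.]
0.07 0.026 0 [218.2 221. ] [119. 324.]
0.07 0.026 0.036 [217.3 211.9] [110. 242.]
-0.075 0.017 0 [272.5 237.2] [608. 470.]
-0.075 0.017 0.036 [273.  228.1] [612. 388.]
-0.075 -0.017 0.036 [278.3 218. ] [660. 297.]
```

View pics/s7.png

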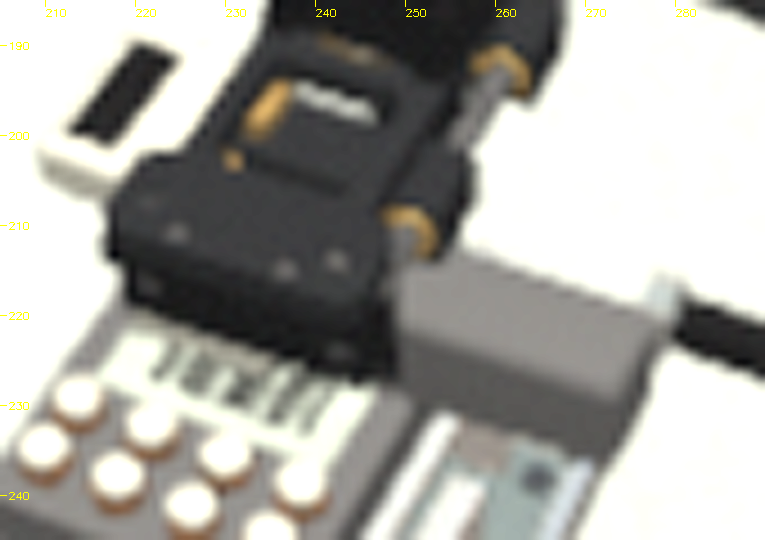

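Run:
```python
from w import *
np.set_printoptions(precision=4,suppress=True)
s0,t0=pickle.load(open("c0.pkl","rb"))
f=lambda L,u0,v0,k:[(u0+(x+.5)/k-.5,v0+(y+.5)/k-.5) for x,y in L]
L=onz(s0,f([(160,195),(200,130),(349,185),(310,250)],190,195,6),.128);print("label side",L.mean(0)); v=L[0]+L[1]-L[2]-L[3]; print(np.degrees(np.arctan2(v[1],v[0])))
s=pickle.load(open("c2.pkl","rb"))
a=np.radians(-11);x=np.array([np.cos(a),np.sin(a),0]);y=np.array([-x[1],x[0],0]);w=.1648
b=onz(s,f([(602,462)],205,185,9),w)[0]; c=onz(s,f([(613,395)],205,185,9),w+.036)[0]; d=onz(s,f([(664,315)],205,185,9),w+.036)[0]
for p,Y in((b,.017),(c,.017),(d,-.017)): print("window est", p+x*.123-y*Y)
o=get_obs()["eef_pos"];print("window by tcp",o+x*.048)
```

```text
label side [0.6064 0.1027 0.128 ]
-11.637348321673336
window est [0.6123 0.0976 0.1648]
window est [0.6095 0.1019 0.2008]
window est [0.6079 0.1055 0.2008]
window by tcp [0.6088 0.1014 0.1446]
```

By TCP, the window is at (0.609,0.101), and the three side-view estimates average (0.610,0.102). The label is at about (0.608,0.102), with the window some 37 mm above it. I hold still.

```bash
python3 -m creep '0 0 0 0 0 0 -1;0 0 0 0 0 0 -1;0 0 0 0 0 0 -1;0 0 0 0 0 0 -1;0 0 0 0 0 0 -1;0 0 0 0 0 0 -1;0 0 0 0 0 0 -1;0 0 0 0 0 0 -1;0 0 0 0 0 0 -1;0 0 0 0 0 0 -1;0 0 0 0 0 0 -1;0 0 0 0 0 0 -1;0 0 0 0 0 0 -1;0 0 0 0 0 0 -1;0 0 0 0 0 0 -1;0 0 0 0 0 0 -1;0 0 0 0 0 0 -1;0 0 0 0 0 0 -1' 35; python3 p.py 0.5646 -0.2694 0.145 -11
python3 -m creep '0 0 0 -0.01 0 0 -1;0 0 0 -0.02 0 0 -1;0 0 0 -0.01 -0.015 0.003 -1;0 0 0 0 -0.027 0.006 -1;0 0 0 0 -0.03 0.006 -1;0 0 0 0 -0.03 0.006 -1;0 0 0 0 -0.03 0.006 -1;0 0 0 0 -0.03 0.006 -1;0 0 0 0 -0.03 0.006 -1;0 0 0 0 -0.03 0.006 -1;0 0 0 0 -0.03 0.006 -1;0 0 0 0 -0.03 0.006 -1;0 0 0 0 -0.03 0.006 -1;0 0 0 0 -0.03 0.006 -1;0 0 0 0 -0.03 0.006 -1;0 0 0 0 -0.02 0.005 -1;0 0 0 0 -0.01 0.001 -1;0 0 0 0 0 0 -1' 35; python3 p.py 0.5646 -0.2694 -0.0181 -31.6
```

```text
t: 18.8
eef_pos: [0.5617, 0.1106, 0.1446]
tool_rot: [0.703, 0.068, 0.705, -0.067]
contact_force: [-0.4, 0.5, -0.6]
grip_width: 0.0341
t 18.8 tcp [0.5617 0.1106 0.1446] yaw -11.010290267271628 tilt 0.201126007859026 F [-0.4072  0.4954 -0.6456] w 0.03413486328634908
turn(tool,deg) [-0.0104 -0.1884 -0.0705] shift old axes [-0.0011 -0.3724  0.0755] shift new axes [-0.0004 -0.3724  0.0754]
t: 20.6
eef_pos: [0.5642, -0.3007, 0.1839]
tool_rot: [0.703, 0.069, 0.705, -0.068]
contact_force: [-0.4, -0.9, -1.0]
grip_width: 0.0339
t 20.6 tcp [ 0.5642 -0.3007  0.1839] yaw -11.097324026076295 tilt 0.21326113059251509 F [-0.4289 -0.9369 -0.9504] w 0.03389671820510385
turn(tool,deg) [20.5025 -0.2101 -0.0425] shift old axes [ 0.2021  0.0305 -0.0049] shift new axes [ 0.202   0.0268 -0.016 ]
```

```bash
python3 -m creep '0 0 0 0 0.015 -0.002 -1;0 0 0 0 0.0155 -0.003 -1;4 0 0 0 0 0 -1;7 0 0 0 0 0 -1;6.5 0 0 0 0 0 -1;3 0 0 0 0 0 -1;0 0 0 0.015 0 0 -1;0 0 0 0.025 0 0 -1;0 0 0 0.03 0 0 -1;0 0 0 0.03 0 0 -1;0 0 0 0.03 0 0 -1;0 0 0 0.025 0 0 -1;0 0 0 0.015 0 0 -1;0 0 0 0.01 0 0 -1;0 0 0 0 0 0 -1;0 0 0 0 0 0 -1' 35; python3 p.py 0.5646 -0.2694 -0.0181 -31.6
```

```text
t: 22.2
eef_pos: [0.5657, -0.2685, 0.005]
tool_rot: [0.68, 0.192, 0.681, -0.192]
contact_force: [-0.5, -0.8, -0.5]
grip_width: 0.0336
t 22.2 tcp [ 0.5657 -0.2685  0.005 ] yaw -31.475614684809177 tilt 0.10479766795645307 F [-0.4859 -0.8088 -0.542 ] w 0.033610948061005556
turn(tool,deg) [ 0.1244 -0.1047 -0.0045] shift old axes [ 0.0231 -0.0014 -0.0005] shift new axes [ 0.0231 -0.0014 -0.0005]
```

```bash
python3 -m creep '0 0 0 0.01 -0.001 0 -1;0 0 0 0.007 0 0 -1;0 0 0 0.003 0 0 -1;0 0 0 0.002 0 0 -1;0 0 0 0.001 0 0 -1;0 0 0 0 0 0 -1;0 0 0 0 0 0 -1' 35; python3 p.py 0.5646 -0.2694 -0.0181 -31.6
```

```text
t: 22.9
eef_pos: [0.5642, -0.2692, -0.0181]
tool_rot: [0.679, 0.192, 0.682, -0.192]
contact_force: [-3.8, 1.4, 5.2]
grip_width: 0.0338
t 22.9 tcp [ 0.5642 -0.2692 -0.0181] yaw -31.506336370000774 tilt 0.23719120586996711 F [-3.8128  1.4226  5.189 ] w 0.03384581780593804
turn(tool,deg) [ 0.0937 -0.2371  0.0077] shift old axes [0.     0.     0.0004] shift new axes [0.     0.     0.0004]
```

Resting on the mat (+5 N). I release and rise.

```bash
python3 -m creep '0 0 0 0 0 0 1;0 0 0 0 0 0 1;0 0 0 0 0 0 1;0 0 0 0 0 0 1;0 0 0 0 0 0 1;0 0 0 0 0 0 1;0 0 0 0 0 0 1;0 0 0 0 0 0 1;0 0 0 0 0 0 1;0 0 0 0 0 0 1;0 0 0 -0.01 0 0 1;0 0 0 -0.025 0 0 1;0 0 0 -0.03 0 0 1;0 0 0 -0.03 0 0 1;0 0 0 -0.03 0 0 1;0 0 0 -0.03 0 0 1;0 0 0 -0.02 0 0 1;0 0 0 0 0 0 1'; python3 p.py 0.4636 0.0229 0.14 -11
python3 - <<'E'
from h import *
s=capture("side")
crop(s,235,105,100,85,"s8.png",7)
E
```

```text
t: 24.7
eef_pos: [0.5671, -0.2708, 0.1613]
tool_rot: [0.682, 0.192, 0.679, -0.192]
contact_force: [0.7, 0.9, 0.3]
grip_width: 0.0953
t 24.7 tcp [ 0.5671 -0.2708  0.1613] yaw -31.50480044965382 tilt 0.28676373080166145 F [0.6724 0.8506 0.2837] w 0.0953060126714296
turn(tool,deg) [-20.5047   0.285    0.0435] shift old axes [ 0.0201  0.1963 -0.2419] shift new axes [ 0.0213  0.2686 -0.1577]
```

View pics/s8.png

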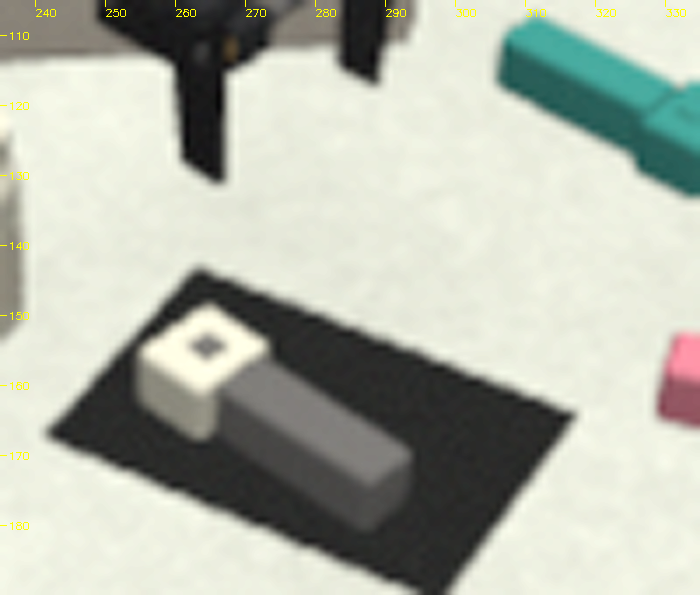

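Side view: the reader lies flat on the mat at its original spot (head px (264,154)) and the fingers are clear. Next, the lever handle.

```bash
python3 -m creep '-4 0 0 0 0 0 1;-7 0 0 0 0 0 1;-6.5 0 0 0 0 0 1;-3 0 0 0 0 0 1;0 0 0 0 0.015 -0.009 1;0 0 0 0 0.028 -0.016 1;0 0 0 0 0.032 -0.019 1;0 0 0 0 0.032 -0.019 1;0 0 0 0 0.032 -0.019 1;0 0 0 0 0.032 -0.019 1;0 0 0 0 0.032 -0.019 1;0 0 0 0 0.03 -0.017 1;0 0 0 0 0.022 -0.013 1;0 0 0 0 0.012 -0.007 1;0 0 0 0 0 0 1;0 0 0 0 0 0 1'; python3 p.py 0.4636 0.0229 0.09 -11
python3 - <<'E'
from h import *
s=capture("side");t=capture("top")
crop(s,230,150,95,80,"s9.png",8); crop(t,180,180,100,80,"t9.png",7)
E
```

```text
t: 26.35
eef_pos: [0.4615, 0.0224, 0.1564]
tool_rot: [0.703, 0.068, 0.705, -0.067]
contact_force: [0.5, 0.4, 0.5]
grip_width: 0.0951
t 26.35 tcp [0.4615 0.0224 0.1564] yaw -10.99964184948897 tilt 0.21227305899228077 F [0.4665 0.4247 0.4821] w 0.09507684156098574
turn(tool,deg) [ 0.0003 -0.209  -0.0371] shift old axes [0.0664 0.0009 0.0022] shift new axes [0.0664 0.0009 0.002 ]
```

View pics/s9.png

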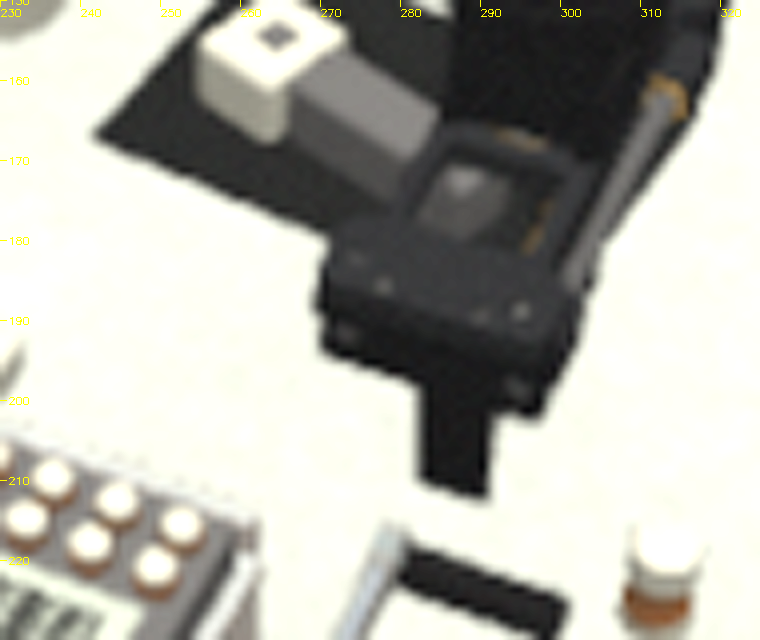

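View pics/t9.png

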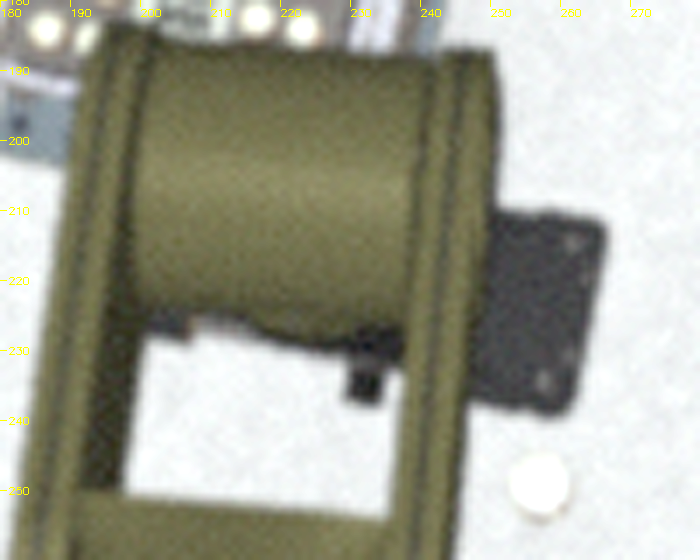

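```bash
python3 -m creep '0 0 0 0.015 0.001 0.001 1;0 0 0 0.025 0 0.001 1;0 0 0 0.03 0 0 1;0 0 0 0.025 0 0 1;0 0 0 0.015 0 0 1;0 0 0 0.01 0 0 1;0 0 0 0.007 0 0 1;0 0 0 0 0 0 1;0 0 0 0 0 0 1'; python3 p.py 0.4636 0.0229 0.028 -11
python3 - <<'E'
from h import *
s=capture("side")
crop(s,230,165,95,80,"s10.png",8)
E
```

```text
t: 27.35
eef_pos: [0.4641, 0.0232, 0.0303]
tool_rot: [0.703, 0.068, 0.705, -0.067]
contact_force: [0.1, -0.4, -0.7]
grip_width: 0.0949
t 27.35 tcp [0.4641 0.0232 0.0303] yaw -11.02108251252911 tilt 0.15082161570531716 F [ 0.0599 -0.4179 -0.6756] w 0.09494980598477211
turn(tool,deg) [-0.0212 -0.13   -0.0764] shift old axes [ 0.0023 -0.0004 -0.0004] shift new axes [ 0.0023 -0.0004 -0.0004]
```

View pics/s10.png

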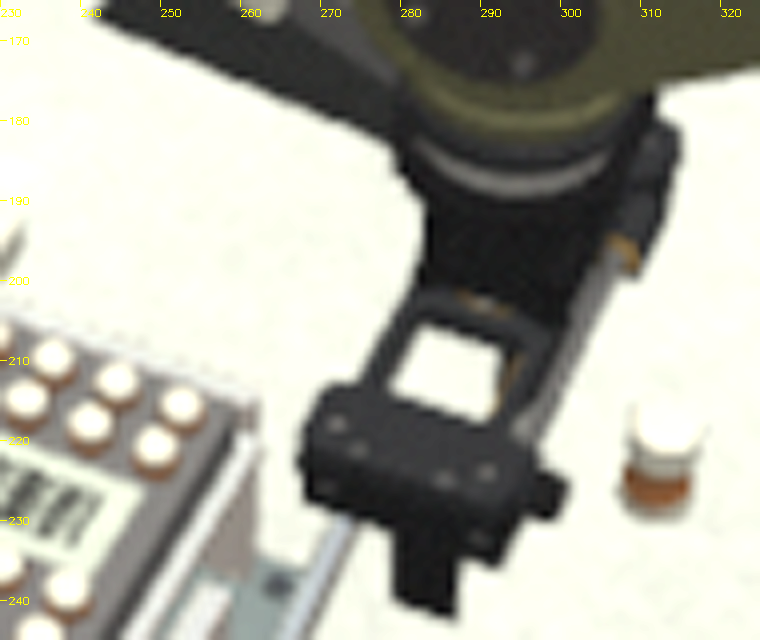

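The near finger's tip is at px (283,241) and the end of the handle at (299,227); the fingers straddle the bar. I close them.

```bash
python3 -m creep '0 0 0 0.001 0 0 -1;0 0 0 0 0 0 -1;0 0 0 0 0 0 -1;0 0 0 0 0 0 -1;0 0 0 0 0 0 -1;0 0 0 0 0 0 -1;0 0 0 0 0 0 -1;0 0 0 0 0 0 -1;0 0 0 0 0 0 -1;0 0 0 0 0 0 -1;0 0 0 0 0 0 -1;0 0 0 0 0 0 -1;0 0 0 0 0 0 -1;0 0 0 0 0 0 -1;0 0 0 0 0 0 -1;0 0 0 0 0 0 -1' 40; python3 p.py 0.4636 0.0229 0.028 -11
```

```text
t: 29.0
eef_pos: [0.4636, 0.0236, 0.0288]
tool_rot: [0.703, 0.069, 0.705, -0.067]
contact_force: [1.1, 2.6, -0.8]
grip_width: 0.0168
t 29.0 tcp [0.4636 0.0236 0.0288] yaw -11.014693221573053 tilt 0.20216362482987393 F [ 1.0787  2.6281 -0.7603] w 0.01684136832586762
turn(tool,deg) [-0.0149 -0.1736 -0.1035] shift old axes [ 0.0008 -0.0007  0.0001] shift new axes [ 0.0008 -0.0007  0.0001]
```

```bash
python3 -m creep '0 0 0 -0.0074 0.0019 0 -1;0 0 0 -0.0074 0.0019 0 -1;0 0 0 -0.0071 0.0029 0 -1;0 0 0 -0.0071 0.0029 0 -1;0 0 0 -0.0066 0.0039 0 -1;0 0 0 -0.0066 0.0039 0 -1;0 0 0 0 0 0 -1;0 0 0 0 0 0 -1' 45; python3 p.py 0.4636 0.0229 0.028 -11
python3 - <<'E'
from h import *
s=capture("side");t=capture("top")
crop(s,200,165,125,80,"s11.png",6);crop(t,170,145,100,100,"t11.png",6)
E
```

```text
t: 29.8
eef_pos: [0.4678, 0.0422, 0.0704]
tool_rot: [0.704, 0.07, 0.704, -0.066]
contact_force: [6.9, 8.0, -7.0]
grip_width: 0.0168
t 29.8 tcp [0.4678 0.0422 0.0704] yaw -11.024485709888731 tilt 0.3149486044726161 F [ 6.8564  8.0296 -7.0143] w 0.016801090331990544
turn(tool,deg) [-0.0247 -0.0733 -0.3063] shift old axes [ 0.0423 -0.02   -0.0004] shift new axes [ 0.0424 -0.0197 -0.0005]
```

View pics/s11.png

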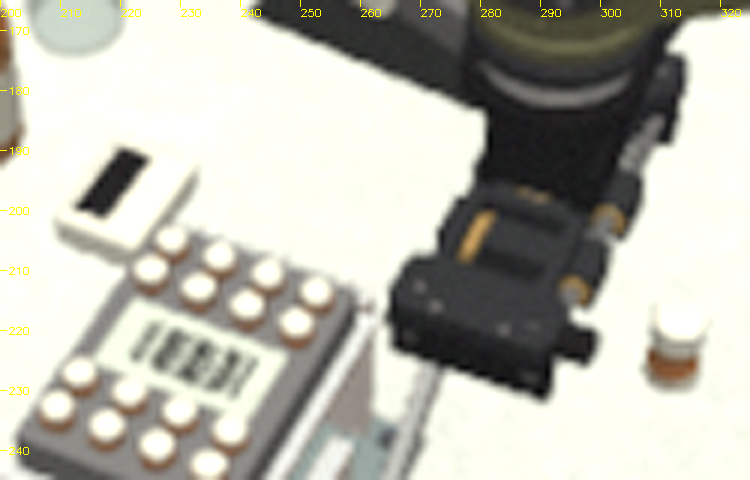

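View pics/t11.png

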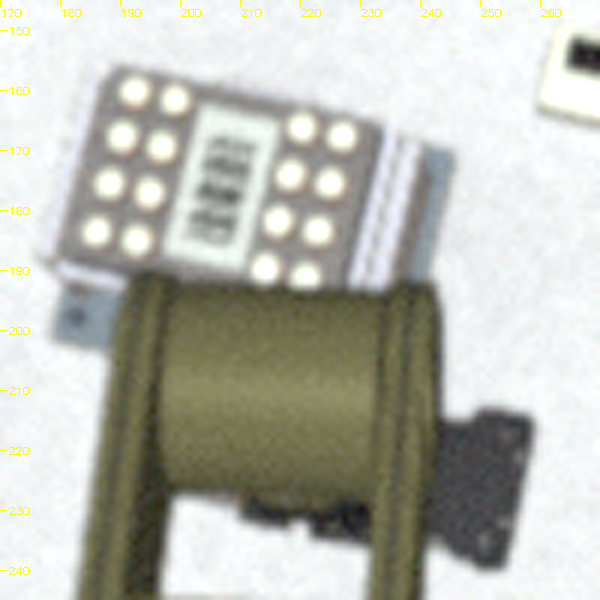

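The lever follows. Fitting the measured arc gives a start angle of about 12.5° and a present angle of about 36.5°. I go on with corrected steps.

```bash
python3 -m creep '0 0 0 -0.0058 0.005 0.0005 -1;0 0 0 -0.0058 0.005 0.0005 -1;0 0 0 -0.0051 0.0057 0 -1;0 0 0 -0.0051 0.0057 0 -1;0 0 0 -0.0042 0.0064 0 -1;0 0 0 -0.0042 0.0064 0 -1;0 0 0 -0.0033 0.0069 0 -1;0 0 0 -0.0033 0.0069 0 -1;0 0 0 0 0 0 -1;0 0 0 0 0 0 -1' 45; python3 p.py 0.4847 0.1290 0.115 -11
```

```text
t: 30.9
eef_pos: [0.4773, 0.0866, 0.1061]
tool_rot: [0.703, 0.068, 0.705, -0.068]
contact_force: [5.7, 0.4, -8.9]
grip_width: 0.0168
t 30.9 tcp [0.4773 0.0866 0.1061] yaw -10.993400440259082 tilt 0.14763524594323293 F [ 5.7138  0.429  -8.9397] w 0.016849673492833773
turn(tool,deg) [ 0.0066 -0.1468  0.0153] shift old axes [-0.0089  0.043  -0.0008] shift new axes [-0.0089  0.043  -0.0008]
```

```bash
python3 -m creep '0 0 0 -0.0028 0.0072 0.0005 -1;0 0 0 -0.0022 0.0073 0.0005 -1;0 0 0 -0.0017 0.0075 0 -1;0 0 0 -0.0012 0.0076 0 -1;0 0 0 -0.0007 0.0077 0 -1;0 0 0 0 0 0 -1;0 0 0 0 0 0 -1' 45; python3 p.py 0.4847 0.1290 0.115 -11
python3 - <<'E'
from h import *
s=capture("side");t=capture("top")
crop(s,200,150,125,100,"s12.png",6);crop(t,170,145,100,100,"t12.png",6)
E
```

```text
t: 31.6
eef_pos: [0.4849, 0.1217, 0.1146]
tool_rot: [0.702, 0.067, 0.705, -0.069]
contact_force: [3.7, -2.6, -8.3]
grip_width: 0.017
t 31.6 tcp [0.4849 0.1217 0.1146] yaw -10.993611411279257 tilt 0.2894309933403097 F [ 3.7427 -2.5629 -8.2505] w 0.017025930051768622
turn(tool,deg) [ 0.0068 -0.209   0.2002] shift old axes [-0.0004  0.0072 -0.0016] shift new axes [-0.0004  0.0072 -0.0016]
```

View pics/s12.png

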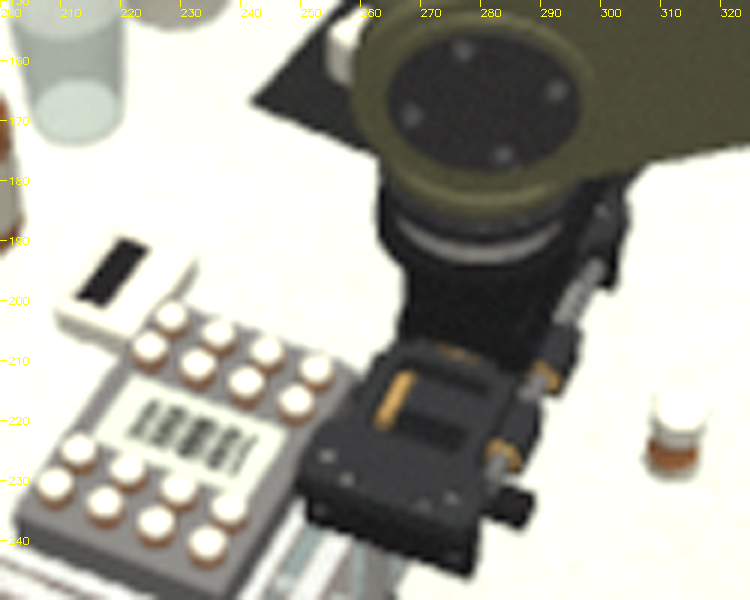

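View pics/t12.png

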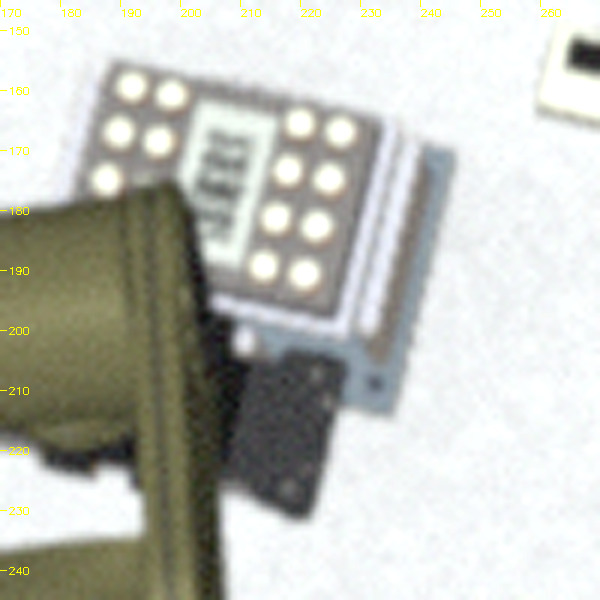

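Run:
```python
import numpy as np
from scipy.optimize import least_squares
P=np.array([[.4636,.0236,.0288],[.4678,.0422,.0704],[.4773,.0866,.1061],[.4849,.1217,.1146]])
a=np.radians(-11);x=np.array([np.cos(a),np.sin(a)]);y=np.array([-x[1],x[0]])
Y=P[:,:2]@y;Z=P[:,2]
r=least_squares(lambda c:np.hypot(Y-c[0],Z-c[1])-.11,[Y[0]+.107,Z[0]-.02]);print(r.x,r.fun, "dy to go",r.x[0]-Y[-1])
r=least_squares(lambda c:np.hypot(Y-c[0],Z-c[1])-c[2],[Y[0]+.107,Z[0]-.02,.11]);print(r.x,r.fun,"dy to go",r.x[0]-Y[-1])
print("phi",np.degrees(np.arctan2(Z-r.x[1],r.x[0]-Y)))
```

```text
[0.21898652 0.00481644] [ 7.31727614e-06 -7.53843165e-06 -3.84579020e-06  6.45377954e-06] dy to go 0.0069992077529252295
[0.21903686 0.00475758 0.11006891] [ 3.78662727e-07 -9.41561325e-07  1.07363157e-06 -5.10732966e-07] dy to go 0.007049551916968211
phi [12.61682725 36.61112505 67.02994275 86.32786326]
```

The arc fits a circle of 110.07 mm with residuals near 0.01 mm; the lever is at 86.3°, with 7.0 mm to go.

```bash
python3 -m creep '0 0 0 0 0.0035 0 -1;0 0 0 0 0.0035 0 -1;0 0 0 0 0 0 -1;0 0 0 0 0 0 -1;0 0 0 0 0 0 -1' 45
python3 - <<'E'
from h import *
P=get_obs()["eef_pos"];a=np.radians(-11);y=np.array([-np.sin(a),np.cos(a)])
for i in range(1):
    Y=P[:2]@y; print("dy to go",.21904-Y,"phi",np.degrees(np.arctan2(P[2]-.00476,.21904-Y)),get_obs()["contact_force"])
E
```

```text
t: 32.2
eef_pos: [0.4861, 0.1277, 0.1147]
tool_rot: [0.702, 0.066, 0.705, -0.069]
contact_force: [3.4, -5.7, -6.0]
grip_width: 0.0171
dy to go 0.0009397674482845841 phi 89.5103453126996 [ 3.39531537 -5.72795576 -5.95324507]
```

```bash
python3 -m creep '0 0 0 0 0.001 0 -1;0 0 0 0 0 0 -1;0 0 0 0 0 0 -1;0 0 0 0 0 0 -1;0 0 0 0 0 0 -1;0 0 0 0 0 0 -1;0 0 0 0 0 0 -1;0 0 0 0 0 0 -1' 45
python3 - <<'E'
from h import *
import pickle
np.set_printoptions(precision=4,suppress=True)
P=get_obs()["eef_pos"];a=np.radians(-11);y=np.array([-np.sin(a),np.cos(a)])
Y=P[:2]@y; print("dy to go",.21904-Y,"phi",np.degrees(np.arctan2(P[2]-.00476,.21904-Y)),get_obs()["contact_force"])
s=capture("side");t=capture("top")
crop(s,195,180,125,95,"s13.png",6)
im=cv2.resize(np.clip(s["image"][:,:,::-1]*1.6,0,255).astype(np.uint8),(800,600));cv2.imwrite("pics/s13f.png",im)
E
```

```text
t: 33.0
eef_pos: [0.4863, 0.1283, 0.1147]
tool_rot: [0.702, 0.066, 0.705, -0.07]
contact_force: [2.3, -7.4, -6.3]
grip_width: 0.0171
dy to go 0.0003431165298437566 phi 89.82126133760698 [ 2.3143 -7.4313 -6.2851]
```

View pics/s13.png

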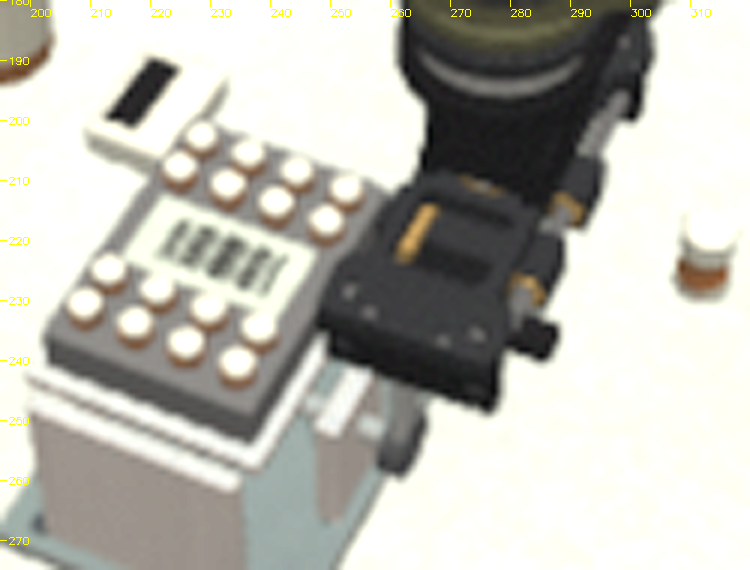

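View pics/s13f.png

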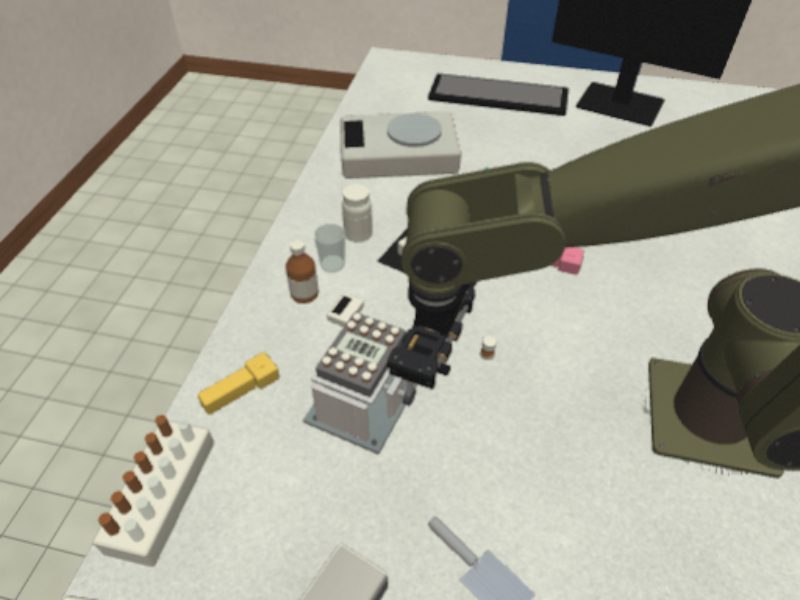

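Side view: the lever is upright in the fingers. The label centre has risen from about px (232,226.5) to (231,222), roughly the 18 mm of lift, and the bystanders are unmoved. I hand it in.

Run:
```python
from station import *
print(get_obs()["t"],get_obs()["grip_width"]); print(finish_job())
```

```text
33.1 0.017019629712318657
the job is handed in; nothing more can be done
None
```

The job was handed in at 33.1 s, with every step done in the order asked.

- **Reader scan:** I picked up the grey and white reader and held it still for about 2 s, level to about 0.2–0.3°. Its window was about 2 mm from the label centre, by TCP and by the side view, and about 37 mm above the label, in line with it. The top camera could not see the reading pose because the arm blocked it.
- **Reader return:** I laid it flat back on the mat at its original spot and let go; the side picture confirmed this. At hand-in the arm hid it in the final picture.
- **Lever:** I carried the lever up to 89.8°, judged from a circle fitted to the measured path (110.07 mm radius against 110 mm stated). The fingers still held it with 45 N set and 17 mm open. The label had risen about 18 mm in the picture, and the bystanders in view had not moved.

Two things went wrong or disagreed:

- **TCP height:** the reported height read about 33–36 mm lower than the cameras showed. Because of this, the first two grasps closed on air above the reader without moving it. I worked from the measured offset after that.
- **Lever pivot:** the camera and arc-fit positions differed by about 3 mm. I used the arc fit.

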